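# Hold an offset lever level over its fixture, in view of the inspection camera

### The job

First set the small inspection camera with its pan bar so that it stands level and looks straight at the locating pin of the fixture, and let go of it. Then lift the cast offset lever by the balance point of its arm and hold it level over the fixture, boss over the pin, small eye over the forked rest, with the boss's underside about 25 mm above the pin's tip and touching nothing but the gripper; finish while holding it there. Do not disturb the other things on the bench.

Things in the scene. Friction and masses are not known exactly. Their poses are not given: they have to be found in the camera images.
- cam_swivel (a joint): Swivel of the camera on its stand (rad), about the vertical axis through point cam_axis; grows counter-clockwise seen from above; range -1.3 to 1.3. Stiff with friction (about 0.15 N m): stays where it is left.
- cam_tilt (a joint): Tilt of the camera (rad) about the level axis through point cam_axis: 0 is level, positive is lens down and pan bar up; range -0.6 to 0.6. Friction about 0.2 N m: stays where it is left.
- cam_axis (a point): Where the camera's swivel and tilt axes cross, inside the grey camera box (70 mm long, 50 wide, 46 high), 115 mm above the bench. Its x axis is the viewing direction (the black lens ends 75 mm along +x), y lies along the tilt axis, z is the camera's up. The camera sits in a black U-yoke (68 mm wide) on a steel post with a round foot 90 mm across, fixed to the bench; the stand's place and heading vary.
- cam_stand: The camera's stand, fixed to the bench; origin in the middle of the foot's underside. With the swivel joint at 0 the camera looks along the stand's x.
- cam_bar (a point): Middle of the black rubber grip of the camera's pan bar: a round grip 16 mm in diameter and 75 mm long along the camera's x axis, 105 mm behind cam_axis (at -x); moves with swivel and tilt. It can be pinched from above, across the bar.
- fixture: Steel fixture fixed to the bench, place and heading vary. Origin on the bench under the pin; x runs from the pin towards the forked rest. Base plate 12 mm thick, 80 mm wide, from x = -40 to 210 mm. At the origin a round post 32 mm across, 70 mm high, with a pin 10 mm across up to 85 mm.
- fixture_pin (a point): Tip of the fixture's pin, 85 mm above the bench.
- fixture_rest (a point): Middle of the forked rest's seat, 170 mm from the pin along the fixture's x, 70 mm above the bench; a prong at each side (inner gap 34 mm) rises to 84 mm.
- lever: Loose cast aluminium offset lever, about 0.38 kg (varies), standing on its boss and its eye. Origin at the height of its underside, below the balance point; x runs along the arm from the big boss (48 mm across, 44 mm high, centre at x = -52 mm) to the small eye (26 mm across, 44 mm high, centre at x = +118 mm). The straight arm between them is 12 mm wide and 22 mm high, from 18 to 40 mm above the underside.
- lever_balance (a point): Balance point (centre of gravity along the arm) in the middle of the arm's section, 52 mm from the boss's centre, 29 mm above the lever's underside.
- lever_boss (a point): Centre of the underside of the big boss (its 13 mm bore goes over the pin).
- lever_eye (a point): Centre of the underside of the small eye, 170 mm from the boss's centre.
- dish: Bystander, to be left alone: low round glass dish, 90 mm across, 15 mm high. Origin at the centre of its underside.
- vial_a: Bystander, to be left alone: amber glass vial with white cap, 28 mm across, 60 mm high, on the right. Origin at the centre of its underside.
- vial_b: Bystander, to be left alone: amber glass vial with white cap, 28 mm across, 60 mm high, on the left. Origin at the centre of its underside.
- driver: Bystander, to be left alone: screwdriver 160 mm long with black handle. Origin at the centre of its underside.
- sample_box: Bystander, to be left alone: flat closed white plastic sample box, 110 x 80 x 28 mm. Origin at the centre of its underside.
- slide_box: Bystander, to be left alone: small box of glass slides, 85 x 35 x 30 mm. Origin at the centre of its underside.
There are look-alikes about, which are no part of the job. What is shaped like the cam_stand but pink is not meant.

How it is judged (in metres and radians):
On the way, in this order (a step that is already met when the one before it is completed fails the run):
1. the camera is level, looks at the pin and has been let go (y of fixture_pin in the frame of cam_axis between -0.025 and 0.025 m and x of fixture_pin in the frame of cam_axis above 0.05 m and value of joint cam_tilt between -0.1 and 0.1 rad and contact force between the fingers and cam_stand below 0.2 N), for 0.2 s.
2. the lever is lifted clear of the bench, level, gripped at its balance point (height (world z) of lever above 0.03 m and angle between lever's own z axis and vertical below 0.12 rad and x of the grasp point in the frame of lever between -0.02 and 0.02 m), for 0.2 s.
At the end, for the whole second after the job is handed in: Lever held still, gripped within 20 mm of its balance point, level to 0.1 rad, boss within 15 mm of the pin and eye within 20 mm of the rest (seen from above), underside 10-45 mm above the pin tip, fixture untouched; camera tilt under 0.1 rad, pin within 25 mm sideways of its line of sight (y of fixture_pin in the frame of cam_axis between -0.025 and 0.025 m and x of fixture_pin in the frame of cam_axis above 0.05 m and value of joint cam_tilt between -0.1 and 0.1 rad and horizontal distance between lever_boss and fixture_pin below 0.015 m and horizontal distance between lever_eye and fixture_rest below 0.02 m and height (world z) of lever_boss between 0.095 and 0.13 m and angle between lever's own z axis and vertical below 0.1 rad and x of the grasp point in the frame of lever between -0.02 and 0.02 m and contact force between the fingers and lever above 1 N and contact force between lever and fixture below 0.1 N and contact force between lever and cam_stand below 0.1 N and linear speed of lever below 0.02 m/s); the arm keeps its last pose, push and grip.
It fails at once if a bystander is moved more than 30 mm (distance of any of dish, vial_a, vial_b, driver, sample_box, slide_box from where it was at the start of the episode above 0.03 m).
It also fails if it takes over 58 s, if anything falls off the work surface, if the arm or the gripper's body presses on something with over 40 N, if the wrist force passes 120 N, or if a joint passes its speed limit or range.

### The arm

A 6-joint arm with a two-finger parallel gripper is mounted at the origin on the work surface. World frame = base frame: x ahead of the robot, y to its left, z up, the work surface at z = 0. Lengths are in mm, angles in rad, forces in N, time in s.
With the tool pointing down it reaches from about 250 to 850 mm from the base axis. Payload 12.5 kg.
Tool frame: the origin (TCP) lies between the finger pads; the fingertips stand finger_overhang ahead of it and the grasp point (between the pads) lies 6 mm ahead of it (finger_overhang is the distance from the TCP to the fingertips, in mm); x points along the fingers, y is the direction in which the jaws open and shut, and the axes are right-handed (so a half turn about x gives the same grasp; the last joint's range is limited). The gripper opens to 93 mm and grips with 3 to 60 N. Pads are 15 mm wide; open, the fingers measure 128 mm over their backs; the gripper's body (75 mm by 188 mm) begins 65 mm behind the grasp point.
Start: joints at [1.265, 0.351, 1.652, -0, 1.139, -0.085], TCP at [120.424, 536.64, 220.533] pointing down, gripper open.
Joint ranges: [-2.75, 2.75], [-0.79, 2.1], [0.01, 2.65], [-1.57, 4.71], [0.07, 3.14], [-2.87, 2.87]. Speed limits (rad/s): [2.22, 2.22, 2.79, 3.14, 3.14, 3.14].

### API

Orientations are given as a unit quaternion [x, y, z, w].
In Python, from rig import reach, move_straight, move_joints, set_gripper, pause, inverse_kinematics, read_camera, camera_info, MotionError, sign_off, get_time, get_qpos, get_qd, get_joint_torque, get_tcp_pos, get_eef_rot, get_force, get_torque, get_grip_width, finger_overhang gives the robot as it stands. Calls block until the motion is done:
- reach(position, orientation): joint-space move of the TCP to a pose.
- move_straight(position, v=150, rotation=None, guard=None): straight line of the TCP; rotation=None keeps the orientation; v is the mean speed in mm/s. With guard (N) it stops when the force on the tool has changed by that much, and returns True; else False.
- move_joints(angles): joint-space move.
- set_gripper(opening, grip_force=None): opening from 0.0 (shut) to 1.0 (fully open); grip_force is the grip in N (None keeps the last); returns when the fingers have stopped.
- pause(seconds).
- inverse_kinematics(position, orientation): joint angles nearest the present ones, or None.
- read_camera(name): name is "side" or "top"; returns (picture, depth): 384x512x3 uint8, red, green, blue; 384x512 float32, mm along the optical axis (not along the pixel's ray), 0 where there is no reading.
- camera_info(name): a dict with "fx", "fy", "cx", "cy" (pixels), "xyz" and "rotation" of the camera in the world. Camera axes: x right, y down, z forward; pixel columns grow to the right and rows downward; lengths in mm; the calibration is good to about 2 mm. A picture is of the moment at which its call begins. camera_info takes no time and is no camera call.
A pose or a line that the arm cannot do raises MotionError and nothing moves.
- sign_off(): hands the job in, once; it reports no verdict.
Readings, each from a call of its own:
- get_time(): time.
- get_qpos(): joint angles.
- get_qd(): joint speeds.
- get_joint_torque(): joint torques, N m.
- get_tcp_pos(): TCP position.
- get_eef_rot(): TCP orientation.
- get_force(): force on the tool from outside, world axes, zero at the start.
- get_torque(): the same for the moment, N m.
- get_grip_width(): opening from 0.0 (shut) to 1.0 (fully open).
Only numpy, scipy, OpenCV 4.12 (cv2) and the standard library are available. Lean on these libraries where they do the work, as an engineer would, in place of code of your own. Each camera call takes 0.05 s, during which the arm holds its last target.

## Working session

There is one attempt and no reset: what is moved stays moved. The work goes in short steps, each a Python script; the robot and the scene stay as the last script left them, time stands still between calls to the robot, and variables do not carry over. Pictures are saved under pics/ and viewed, and the job is handed in when it is done.

```bash
mkdir -p pics; ls; cat > h.py <<'E'
import numpy as np, cv2
from rig import *
def snap(n,tag):
    im,d=read_camera(n); cv2.imwrite(f'pics/{tag}.png',cv2.cvtColor(im,cv2.COLOR_RGB2BGR)); np.save(f'pics/{tag}.npy',d); return im,d
def Rm(n):
    i=camera_info(n); R=np.array(i['rotation'],float)
    if R.size==4:
        from scipy.spatial.transform import Rotation as S; R=S.from_quat(R).as_matrix()
    return i,R.reshape(3,3)
def world(n,u,v,d):
    i,R=Rm(n); u=np.asarray(u,float);v=np.asarray(v,float)
    c=np.stack([(u-i['cx'])/i['fx']*d,(v-i['cy'])/i['fy']*d,d],-1)
    return c@R.T+np.array(i['xyz'])
def cloud(n,d):
    v,u=np.indices(d.shape); return world(n,u,v,d)
def pix(n,p):
    i,R=Rm(n); c=(np.asarray(p,float)-np.array(i['xyz']))@R
    return c[...,0]/c[...,2]*i['fx']+i['cx'],c[...,1]/c[...,2]*i['fy']+i['cy']
E
python3 - <<'E'
from h import *
for n in('top','side'):
    snap(n,n+'0'); print(camera_info(n))
print(finger_overhang, get_time(), get_eef_rot(), get_grip_width())
E
```

```text
pics
{'fx': 492.24679186724626, 'fy': 492.24679186724626, 'cx': 253.6188255559716, 'cy': 196.56934561470447, 'xyz': array([ 391.59632325,  -54.41492684, 1782.29454452]), 'rotation': array([-0.70094473,  0.71219355, -0.028694  ,  0.02516935])}
{'fx': 420.72516241489444, 'fy': 420.72516241489444, 'cx': 250.34379342353367, 'cy': 194.71780290397763, 'xyz': array([ 359.34127529, -916.31555256, 1051.64194074]), 'rotation': array([ 0.92604362, -0.08195049,  0.0360636 , -0.36664253])}
25.0 0.1 [ 0.07756432  0.70287553 -0.07826313  0.70272659] 1.0024816746563898
```

View pics/top0.png

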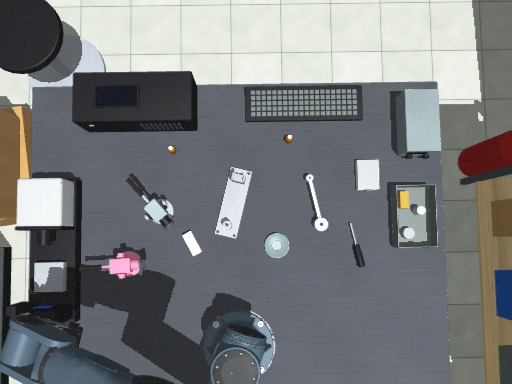

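View pics/side0.png

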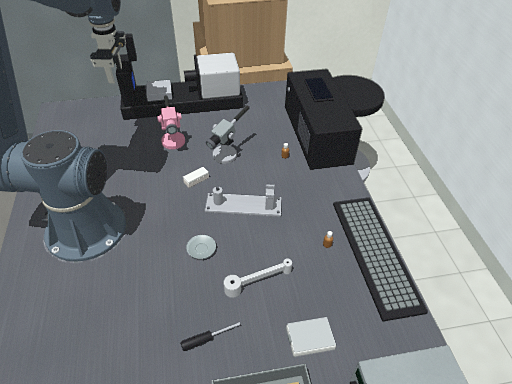

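Top view: the grey camera is at about (156,208) with its bar running up-left to (133,180). The pink look-alike is at (125,264), so it is excluded by colour. The fixture is at (234,202), with its pin end near (226,225) and its fork near (239,172). The lever is at (315,200), boss (321,225) and eye (309,177). Next I'll take close crops.

```bash
python3 - <<'E'
from h import *
im=cv2.imread('pics/top0.png')
a=cv2.resize(im[165:240,110:190],None,fx=7,fy=7,interpolation=cv2.INTER_CUBIC)
b=cv2.resize(im[160:245,210:335],None,fx=6,fy=6,interpolation=cv2.INTER_CUBIC)
cv2.imwrite('pics/c1.png',a);cv2.imwrite('pics/c2.png',b)
s=cv2.imread('pics/side0.png')
cv2.imwrite('pics/c3.png',cv2.resize(s[95:170,150:260],None,fx=7,fy=7,interpolation=cv2.INTER_CUBIC))
for t in('top',):
    d=np.load('pics/top0.npy'); P=cloud('top',d)
    for nm,(u0,u1,v0,v1) in dict(cam=(120,185,168,235),fix=(210,257,162,243),lev=(298,332,170,235)).items():
        np.set_printoptions(linewidth=250)
        print(nm,u0,v0);print(P[v0:v1:3,u0:u1:3,2].round().astype(int))
    print('bench',np.median(P[300:330,300:400,2]))
E
```

```text
cam 120 168
[[  3  -5  -2  -3  -6   2  -3  -3  -8  -5  -9   7  -5  -7  -8 -11  -1  -4   6   0  -1  -1]
 [  4  -1  -2  -1  -1   4  -5   1  -3   8   4   6   7  -3   8  -1  -1  -7  -3   7   3   5]
 [  3   2  -4   1  -7   1  -3   6  -7  -4   1  -1  -4   2  -1  -6  -1   1   5  -5  -1   5]
 [ -1  -5  -5   1  -4  -6  -2  -6  -6  -5   3  -4 -12   0   4  -3  -2  -9  10   4  -6   1]
 [  2  10 153 152   4   2  -2  -3   1   1  -3   6   6  -1   0  -2  -3   3  -3   1  -2  -1]
 [ -4  -4   0 153 150   5   0  -2  -2   3   2  -3   2  -4  -9  -1   5   1  -6  -8   6   4]
 [ -8  -6  -4  -2 147 150   1  -6  -2   9   0   2 -10 -10   0   2  -4  -7  -6   2  -1  10]
 [ -1   2   5   4   0 143 147  -4  -2  -7   3  -1  -3   7   2  -3  -1  -4  -3   5   3   1]
 [ -1  -2  -3  -3  -1  -8 140 142   3   0  13  -6  -5   0   0   0   0   3  -6  -4   7   8]
 [ -2  -4   0  -3  -7   1  -2 139  -1   0  10  -3  -4  -4   9  -6  -5  -1   2   4   7  -6]
 [  1  -2   0   3  -2  -7  -2  -7 130  -2   3 141  -2  -2   6   4  -1  -3  -2  -7  10   3]
 [ -6   0   2  -8   0   0  -2   1  -4 127 151 143 139  10 126  18  20  -5  -3  -3   4  
[... 3982 characters left out ...]
  -6   -4   17   44    3   -5   -6    0    6]
 [   3   -8   -9    1    2    7   44    0   -2   -3    4   -4]
 [  -5   -7   -1    1    6    2   32   -1    2   -5   -3   -7]
 [   7    3    8   -5   -1   -1   35   39   -1   -8    3   -5]
 [  -3   -2    3    2    2    2   22   46   -9   -6    0   -1]
 [  -7    4   -5    1    1    5    5   42   45    2    3    3]
 [  -6   -3   -5   -1   -5    0   40   49   42   41    1    2]
 [  -2    6    2    1    1    4   43   51   41   36    0   -3]
 [   1    5    7    3    4   -5   41   43   46   49    8   -6]
 [   6   -1   -7   -2   -3   -5    7   44   44   -1   -4    9]
 [   1   -5    0    4   -3    0   -8   -4   -3   -1    9    0]]
bench 0.253631874052644
```

View pics/c1.png

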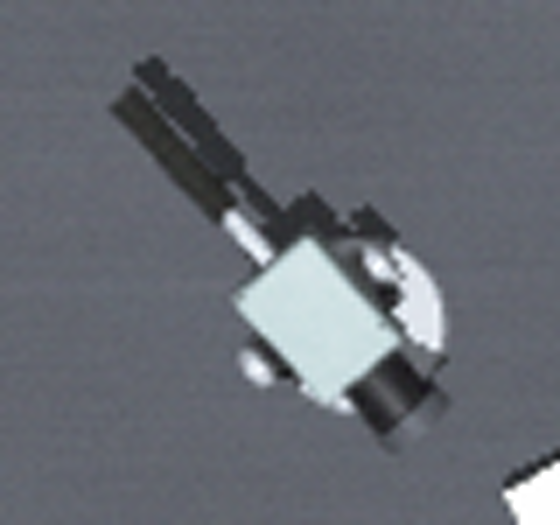

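View pics/c2.png

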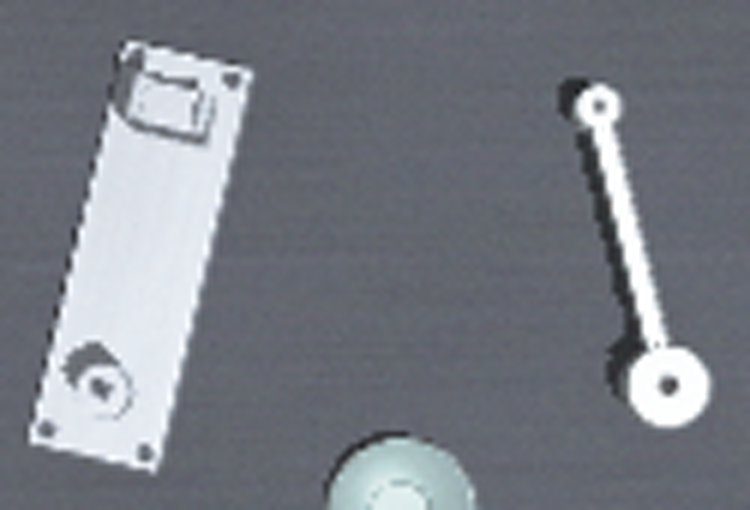

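View pics/c3.png

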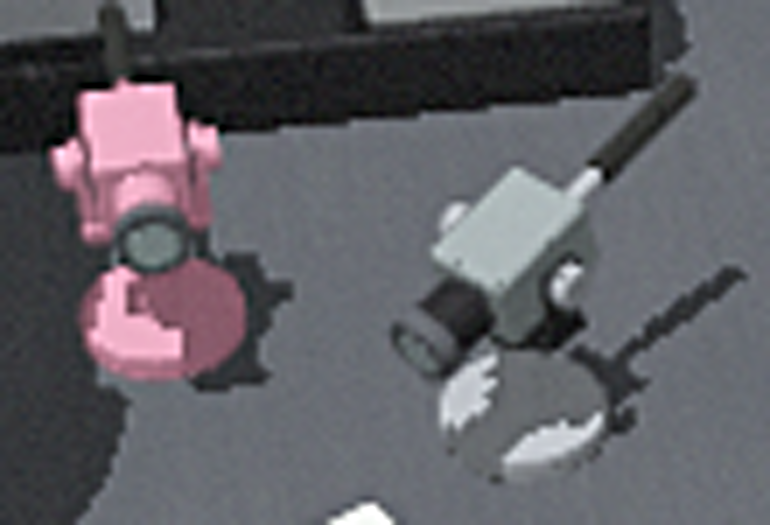

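```bash
cat > m.py <<'E'
from h import *
def cp(x,y,u0,v0,s): return (x+.5)/s-.5+u0,(y+.5)/s-.5+v0
def onplane(n,u,v,z):
    a=world(n,u,v,1.); o=np.array(camera_info(n)['xyz']); r=a-o; return o+r*((z-o[2])/r[2])
def bar(tag,cen,rad=200):
    # grip pixels: dark, z 85..175, between 60 and 150 mm from cam axis
    im=cv2.imread(f'pics/{tag}.png').astype(int); d=np.load(f'pics/{tag}.npy'); P=cloud('top',d)
    m=(P[...,2]>85)&(P[...,2]<190)&(im.max(2)<90)
    r=np.hypot(P[...,0]-cen[0],P[...,1]-cen[1]); m&=(r>58)&(r<160)
    Q=P[m]; return Q,m
E
python3 - <<'E'
from m import *
f=lambda *a:np.round(a,1)
c=onplane('top',*cp(358,325,110,165,7),14); print('foot',c)
# camera box corners top face
for p in [(313,235),(232,296),(325,405),(402,340)]:
    print('box',onplane('top',*cp(*p,110,165,7),138).round(1))
for p in [(122,100),(225,215)]:print('grip',onplane('top',*cp(*p,110,165,7),142).round(1))
Q,m=bar('top0',c)
print(len(Q)); print(Q[np.argsort(Q[:,0])].round(0)[::6])
# fixture
pin=onplane('top',*cp(102,388,210,160,6),85);print('pin tip',pin)
print('post',onplane('top',*cp(104,390,210,160,6),70))
C=[onplane('top',*cp(*p,210,160,6),12) for p in [(128,40),(254,72),(158,472),(31,440)]]
for p in C:print('plate',p.round(1))
C=np.array(C)
print(np.linalg.norm(C[0]-C[1]),np.linalg.norm(C[1]-C[2]))
ax=((C[0]+C[1])-(C[2]+C[3]))/2; ax/=np.linalg.norm(ax); o=(C[2]+C[3])/2+ax*40; print('pin from plate',o,'rest',o+170*ax, np.arctan2(ax[1],ax[0]), 'ctr',C.mean(0)-85*ax)
print('seat',onplane('top',*cp(168,105,210,160,6),70))
b=onplane('top',*cp(669,386,210,160,6),44);e=onplane('top',*cp(598,105,210,160,6),44);print('lever',b,e,np.linalg.norm(b-e),b+(e-b)*52/170,np.arctan2(*(e-b)[1::-1]))
E
```

```text
foot [479.79595504 270.16730349  14.        ]
box [517.  268.8 138. ]
box [488.4 307.5 138. ]
box [435.7 263.2 138. ]
box [466.1 226.5 138. ]
grip [582.9 359.2 142. ]
grip [526.9 310.  142. ]
142
[[417. 238. 113.]
 [427. 235. 108.]
 [434. 212. 107.]
 [437. 215. 107.]
 [441. 224. 112.]
 [444. 223.  97.]
 [528. 317. 137.]
 [532. 320. 136.]
 [535. 311. 133.]
 [538. 323. 140.]
 [541. 319. 143.]
 [545. 332. 143.]
 [548. 319. 142.]
 [551. 335. 145.]
 [555. 332. 143.]
 [558. 326. 142.]
 [561. 328. 146.]
 [564. 347. 152.]
 [567. 346. 155.]
 [569. 355. 144.]
 [571. 354. 149.]
 [575. 343. 141.]
 [578. 357. 151.]
 [581. 360. 153.]]
pin tip [427.0079882   30.67187731  85.        ]
post [426.14650187  30.28042612  70.        ]
plate [638.1  16.1  12. ]
plate [617.5 -59.6  12. ]
plate [377.9   1.5  12. ]
plate [398.2  77.1  12. ]
78.52872036222581 247.25822808336576
pin from plate [426.80577587  29.43471023  12.        ] rest [591.5488281  -12.51438682  12.        ] -0.24933481074093217 ctr [425.55213377  29.75392949  12.        ]
seat [591.49331958  -9.01077134  70.        ]
lever [ 423.70417163 -300.6403018    44.        ] [ 590.56135357 -262.97230354   44.        ] 171.0561231175387 [ 474.74283905 -289.11832586   44.        ] 0.2220281281156724
```

```bash
cat >> m.py <<'E'
from scipy.spatial.transform import Rotation as S
def quat(phi,flip=0):
    a=phi+np.pi/2+flip*np.pi
    M=np.array([[0,0,-1],[np.cos(a),np.sin(a),0],[np.sin(a),-np.cos(a),0]]).T
    return S.from_matrix(M).as_quat()
AX=np.array([480,270.,115.]); PIN=np.array([426.5,30,85]); REST=np.array([591.6,-11,70])
E
python3 - <<'E'
from m import *
print(get_qpos())
for f in(0,1):
    for ph in(.716,1.351):
        p=AX+105*np.array([np.cos(ph),np.sin(ph),0]); print(f,ph,inverse_kinematics([p[0],p[1],145],quat(ph,f)))
    for ph,p in((.222,(474.7,-289.1,35)),(-.242,(477,17.5,145))): print(f,ph,inverse_kinematics(p,quat(ph,f)))
E
```

```text
[ 1.26538479e+00  3.51196720e-01  1.65232349e+00  1.66753880e-05
  1.13908281e+00 -8.45968131e-02]
0 0.716 [ 4.73692786e-01  6.15254908e-01  1.42937664e+00 -4.44089210e-16
  1.09696111e+00 -1.81310354e+00]
0 1.351 [ 5.63125712e-01  5.67039378e-01  1.51329702e+00 -4.44089210e-16
  1.06125626e+00 -2.35867061e+00]
0 0.222 [-6.30783095e-01  6.16938926e-01  1.76516292e+00 -4.44089210e-16
  7.59490804e-01 -2.42357942e+00]
0 -0.242 [-6.09023053e-02  3.21461005e-01  1.90873011e+00 -4.44089210e-16
  9.11401540e-01 -1.38969863e+00]
1 0.716 [ 4.73692786e-01  6.15254908e-01  1.42937664e+00 -4.44089210e-16
  1.09696111e+00  1.32848911e+00]
1 1.351 [ 5.63125712e-01  5.67039378e-01  1.51329702e+00 -4.44089210e-16
  1.06125626e+00  7.82922039e-01]
1 0.222 [-6.30783095e-01  6.16938926e-01  1.76516292e+00 -4.44089210e-16
  7.59490804e-01  7.18013232e-01]
1 -0.242 [-6.09023053e-02  3.21461005e-01  1.90873011e+00 -4.44089210e-16
  9.11401540e-01  1.75189402e+00]
```

The target is the grey camera at top (156,208). Its only look-alike is the pink one at (125,264), and the crop confirms the grey box and black bar. The axis is at about (480,270), which agrees from the foot and from the box, with tilt about +0.22. I'll move now.

```bash
python3 - <<'E'
from m import *
p=get_tcp_pos(); move_straight([p[0],p[1],300],v=200)
q=quat(.716,1)
reach([556,336,300],q)
move_straight([556,336,145],v=120,guard=8)
print(get_tcp_pos(),get_force(),get_time())
set_gripper(0.0,10)
print(get_grip_width()*93,get_force(),get_time())
snap('top','g1');snap('side','g1s')
E
python3 - <<'E'
import cv2
a=cv2.imread('pics/g1.png')[140:260,90:220];b=cv2.imread('pics/g1s.png')[60:180,150:290]
cv2.imwrite('pics/g1c.png',cv2.hconcat([cv2.resize(a,(390,360)),cv2.resize(b,(410,360))]))
E
```

```text
[556.360178   336.18027179 145.78796331] [-0.622679    0.83800626  0.59479123] 3.8417
13.20738747472143 [ 1.45152726 -0.98272348 -1.06605352] 5.0667
```

View pics/g1c.png

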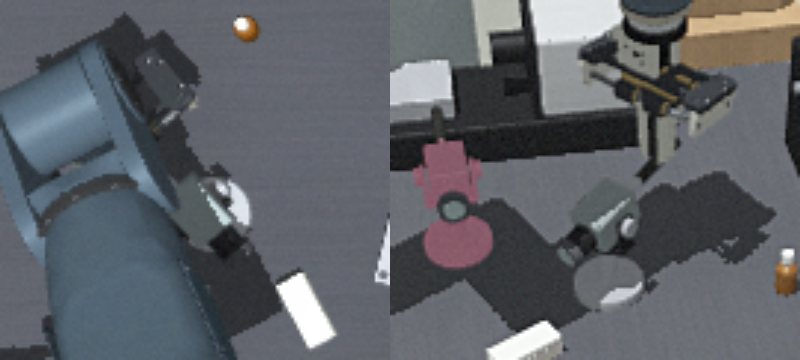

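The side view shows the fingers closed on the bar (right half, about (655,150)). The reading is 13 mm for the 16 mm grip. Now I'll sweep the arc.

```bash
python3 - <<'E'
from m import *
p0=get_tcp_pos(); z0=p0[2]
ph0=np.arctan2(p0[1]-AX[1],p0[0]-AX[0]); ph1=np.arctan2(AX[1]-PIN[1],AX[0]-PIN[0]); r0=np.hypot(*(p0-AX)[:2])
print(ph0,ph1,r0)
N=8
for i in range(1,N+1):
    s=i/N; ph=ph0+(ph1-ph0)*s; z=z0+(121.5-z0)*s; t=np.arcsin((z-6-115)/105)
    r=r0+(105-r0)*s
    move_straight([AX[0]+r*np.cos(ph),AX[1]+r*np.sin(ph),z],v=80,rotation=quat(.716+(ph-ph0) if 0 else ph,1))
    print(np.round(get_force(),1),round(get_grip_width()*93,1))
print(get_tcp_pos(),get_time())
snap('side','g2s')
set_gripper(0.6)
p=get_tcp_pos(); move_straight([p[0],p[1],300],v=200)
reach([474.7,-100,300],quat(.222,1))
snap('top','g3');snap('side','g3s'); print(get_time())
E
python3 - <<'E'
import cv2
a=cv2.imread('pics/g3.png')[140:260,90:220];b=cv2.imread('pics/g3s.png')[60:180,150:290]
cv2.imwrite('pics/g3c.png',cv2.hconcat([cv2.resize(a,(390,360)),cv2.resize(b,(410,360))]))
E
```

```text
0.7142578255650125 1.351465713615662 100.67068791779045
[ 0.8  2.5 -0.2] 13.4
[0.7 3.3 0.5] 13.3
[0.1 2.8 0.7] 13.1
[0.6 2.5 0.3] 12.7
[0.2 2.9 0.7] 12.7
[-1.1  1.5  0.5] 11.8
[-0.7  0.6  1.8] 8.7
[-0.1 -0.5  0.3] 0.5
[503.00871017 372.3399914  121.54757336] 7.2333
11.1583
```

View pics/g3c.png

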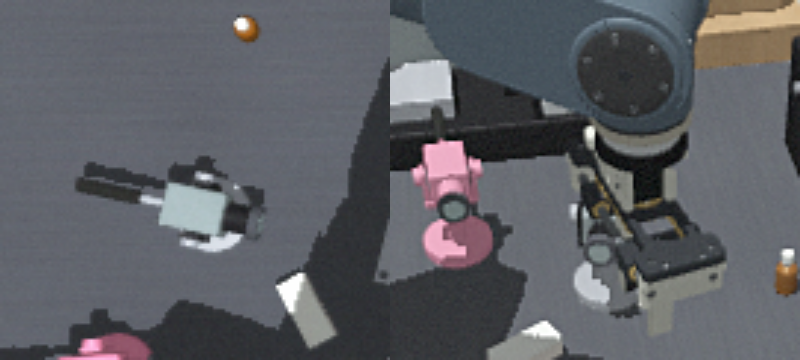

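View pics/g3.png

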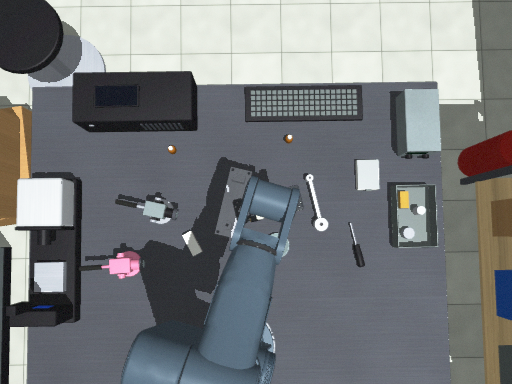

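The camera swivelled, but the bar slipped out near the end. I'll measure the heading and tilt now.

```bash
python3 - <<'E'
from m import *
im=cv2.imread('pics/g3.png')
Q,m=bar('g3',AX)
k=(Q[:,1]>AX[1]+50);Q=Q[k]
phi=np.arctan2(Q[:,1]-AX[1],Q[:,0]-AX[0]);print(len(Q))
c=Q.mean(0);u,s,v=np.linalg.svd(Q-c);d=v[0]*np.sign(v[0][1]);print('c',c,'dir',d,np.arctan2(d[1],d[0]),'tilt',np.arcsin(d[2]),np.median(phi),'target',np.arctan2(240,53.5))
for y in np.arange(Q[:,1].min(),Q[:,1].max(),10):
    k=(Q[:,1]>=y)&(Q[:,1]<y+10)
    if k.sum(): print(Q[k].mean(0).round(1),np.percentile(Q[k][:,2],80).round(1),k.sum())
cv2.imwrite('pics/g3d.png',cv2.resize(im[180:235,110:185],None,fx=8,fy=8,interpolation=cv2.INTER_CUBIC))
d=np.load('pics/g3.npy');P=cloud('top',d)
b=(P[...,2]>120)&(im.min(2)>120)&(np.hypot(P[...,0]-480,P[...,1]-270)<50);X=P[b];A=np.c_[X[:,:2]-X[:,:2].mean(0),np.ones(len(X))];print(np.linalg.lstsq(A,X[:,2],rcond=None)[0],X.mean(0),len(X))
E
```

```text
105
c [503.30853132 370.06622835 116.35696849] dir [ 0.22266168  0.9738829  -0.04442826] 1.3460267359205187 tilt -0.044442890997863346 1.3415844428159187 target 1.351465713615662
[496.7 337.6 118.4] 120.5 15
[498.  347.8 116.7] 122.3 12
[500.5 357.4 117. ] 119.8 16
[502.6 368.1 116.1] 119.4 13
[504.3 377.2 116.2] 119.2 13
[507.6 388.2 115.4] 118.3 18
[510.4 399.  116.4] 120.8 12
[510.2 406.  112.5] 116.8 6
[-1.22695765e-02 -3.18097562e-02  1.36035369e+02] [479.80149978 271.49024246 136.03536939] 320
```

View pics/g3d.png

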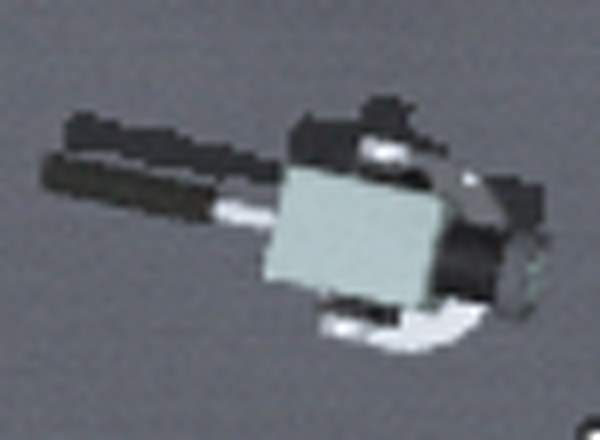

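```bash
python3 -c "
import cv2
b=cv2.imread('pics/g2s.png')[60:180,180:290];cv2.imwrite('pics/g2c.png',cv2.resize(b,None,fx=5,fy=5))"
```

```text
(no output)
```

View pics/g2c.png

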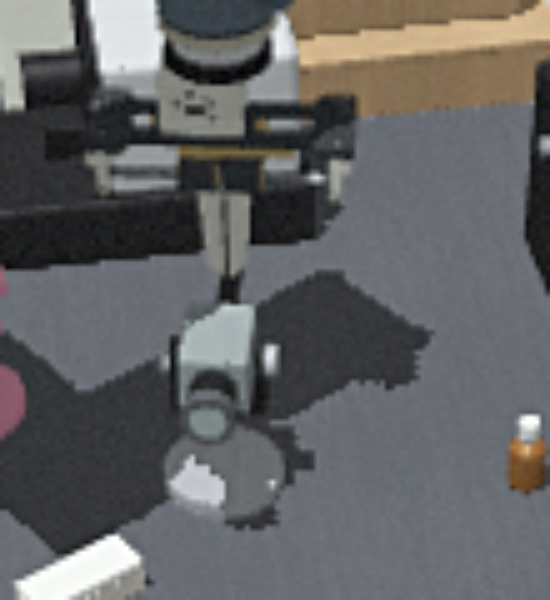

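Bar heading is 1.344 against a target of 1.351, about 2 mm sideways at the pin. Tilt comes to −0.03 to −0.045 from both the box face and the bar, which is within 0.1. The crop shows it level, pointing right at the fixture, and free. Next is the lever.

```bash
python3 - <<'E'
from m import *
q=quat(.222,1)
reach([474.7,-289.1,200],q)
move_straight([474.7,-289.1,35],v=120,guard=10)
print(get_tcp_pos(),get_force(),get_time())
set_gripper(0.0,40)
print(get_grip_width()*93,get_force())
move_straight([474.7,-289.1,60],v=40)
pause(.2);print(get_force(),get_torque(),get_grip_width()*93)
move_straight([474.7,-289.1,190],v=120)
pause(.4);print(get_force(),get_torque(),get_grip_width()*93,get_time())
snap('top','l1');snap('side','l1s')
E
python3 - <<'E'
import cv2
a=cv2.imread('pics/l1.png')[130:250,250:380];b=cv2.imread('pics/l1s.png')[170:310,190:350]
cv2.imwrite('pics/l1c.png',cv2.hconcat([cv2.resize(a,(390,360)),cv2.resize(b,(410,360))]))
E
```

```text
[ 475.03054547 -289.33612182   35.60767421] [ 0.22203654  0.37698204 -0.65545687] 13.55
11.04479201993633 [ 0.18527451  1.2060251  -0.08545585]
[-0.2963339  -0.48994956 -3.48859337] [-0.07935921  0.20864358 -0.04349076] 11.201523883616979
[-0.39843139 -0.20820632 -3.18522449] [-0.04821555  0.12976837 -0.04594228] 11.368644612529865 16.9333
```

View pics/l1c.png

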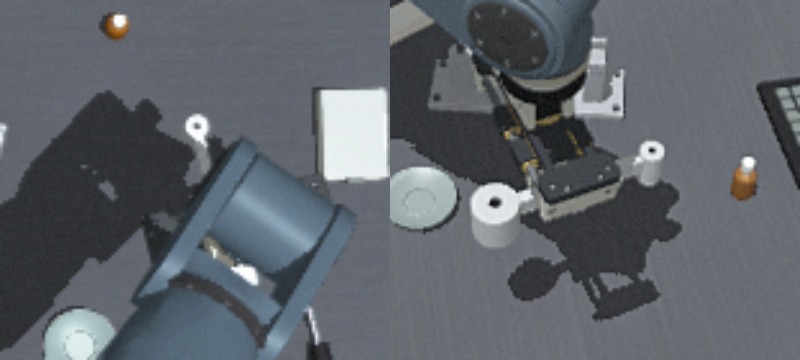

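```bash
python3 - <<'E'
from m import *
p=get_tcp_pos();zt=p[2]-35.6+44;print(p)
im=cv2.imread('pics/l1s.png')
for x in(-52,118):
    for z in (zt,):
        w=[474.9+x*np.cos(.222),-289.2+x*np.sin(.222),z]; print(x,pix('side',np.array(w)),pix('side',np.array(w)+[0,0,10]))
d=np.load('pics/l1s.npy');P=cloud('side',d)
for n,(u,v) in dict(boss=(231,249),eye=(293,228)).items():
    W=P[v-12:v+13,u-14:u+15].reshape(-1,3);c=im[v-12:v+13,u-14:u+15].reshape(-1,3)
    print(n,np.percentile(W[(c.min(1)>180)][:,2],[50,70,80,90]))
cv2.imwrite('pics/l1d.png',cv2.resize(im[215:285,205:315],None,fx=7,fy=7,interpolation=cv2.INTER_CUBIC))
E
```

```text
[ 474.70272084 -289.11161     189.9524661 ]
-52 (np.float64(229.5362224601869), np.float64(248.89365658106536)) (np.float64(229.41722466344524), np.float64(246.4953486688457))
118 (np.float64(290.79384253038427), np.float64(228.2143620230292)) (np.float64(291.0919075389145), np.float64(225.77934468104465))
boss [198.82635088 199.73736071 200.21646117 200.91319424]
eye [197.83119051 198.86020333 199.37617851 200.17482307]
```

View pics/l1d.png

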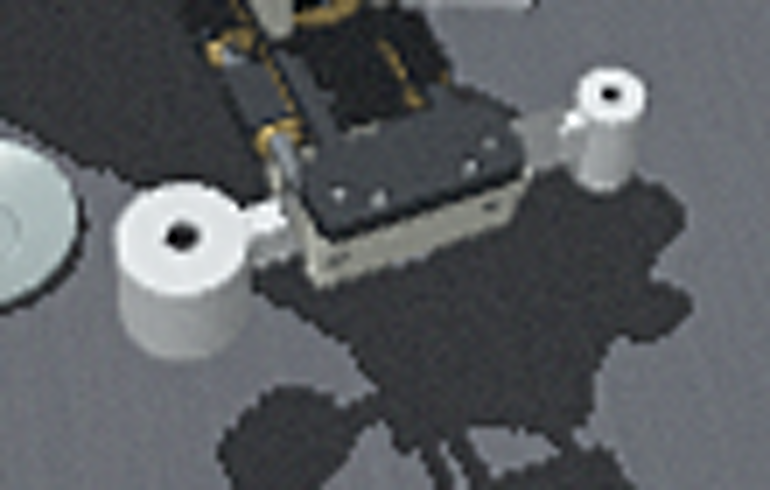

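The lever is level: both bore tops read about 199 mm and the bores sit where a level pose predicts, within 1 px. Now I'll carry it over.

```bash
python3 - <<'E'
from m import *
q=quat(-.242,1); t=PIN+(REST-PIN)*52/170
reach([t[0],t[1],192],q)
pause(.2)
move_straight([t[0],t[1],146],v=60)
pause(.4)
print(t,get_tcp_pos(),get_force(),get_grip_width()*93,get_time())
snap('top','e1');snap('side','e1s')
for n,tag in(('side','e1s'),('top','e1')):
    for nm,b in(('boss',PIN),('eye',REST)): print(n,nm,pix(n,np.array([b[0],b[1],154.4])))
    print('pin,rest',pix(n,PIN),pix(n,REST))
a=cv2.imread('pics/e1s.png')[165:225,190:300];b=cv2.imread('pics/side0.png')[165:225,190:300]
cv2.imwrite('pics/e1c.png',cv2.vconcat([cv2.resize(x,None,fx=5,fy=5,interpolation=cv2.INTER_CUBIC) for x in(a,b)]))
cv2.imwrite('pics/e1d.png',cv2.resize(cv2.imread('pics/e1.png')[150:250,100:270],None,fx=4.5,fy=4.5,interpolation=cv2.INTER_CUBIC))
E
```

```text
[477.00117647  17.45882353  80.41176471] [477.04936153  17.45368419 146.1197708 ] [ 0.25990809 -0.88239661 -4.05546679] 11.113419038453834 19.725
side boss (np.float64(215.18021856579068), np.float64(171.07070129263695))
side eye (np.float64(270.2558855488556), np.float64(173.79179906705167))
pin,rest (np.float64(216.35247962049306), np.float64(186.77371137400752)) (np.float64(269.17594908190586), np.float64(192.704924438174))
top boss (np.float64(225.7296151253083), np.float64(223.9785938988513))
top eye (np.float64(237.46785093962262), np.float64(174.109728156663))
pin,rest (np.float64(226.78029766537702), np.float64(224.3946237813441)) (np.float64(238.15148706757282), np.float64(177.04422301930092))
```

View pics/e1c.png

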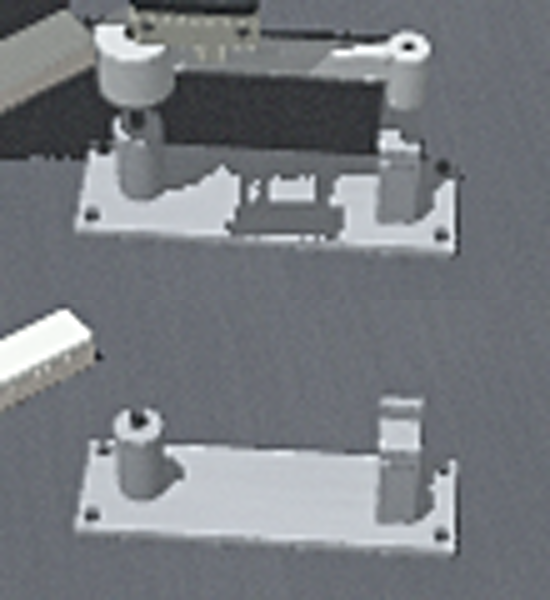

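View pics/e1d.png

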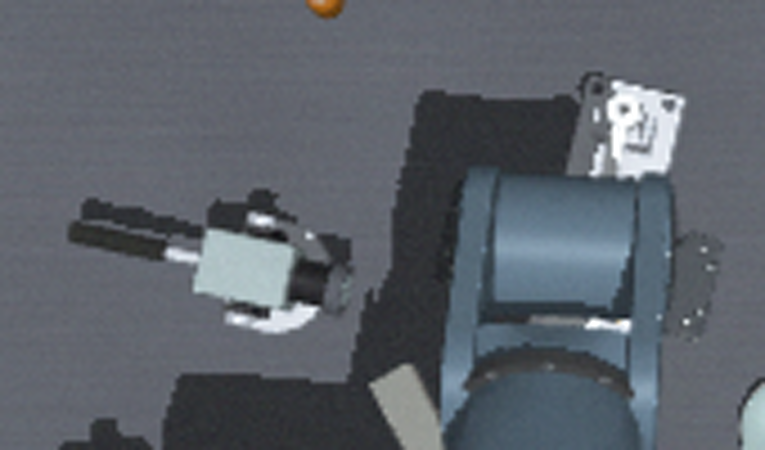

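The side view shows the boss directly above the pin (crop (135,75) over (137,115)) and the eye over the fork (408,45), with a clear gap. Everything is within about 1 px, or 3 mm, of plan. The top view shows the camera unchanged. Handing in.

```bash
python3 - <<'E'
from rig import *
print(get_qd().round(4) if hasattr(get_qd(),'round') else get_qd(),get_force(),get_time()); print(sign_off())
E
```

```text
[ 0.0007 -0.0001 -0.0002 -0.0012 -0.0013  0.0001] [ 0.96636421 -0.47197691 -4.06715936] 19.825
the job is handed in; nothing more can be done
None
```

I set the grey camera on the pin and let it go, then lifted the lever at its balance point and held it over the fixture. The job was handed in at 19.8 s, and `sign_off` reports no verdict.

**Camera:** I swung it round by its pan bar. The bar slipped out of the fingers just before the end of the sweep, but measuring afterwards showed the aim was good, so I did not correct it. Heading was 1.344 rad against 1.351 wanted, about 2 mm sideways at the pin. Tilt measured −0.03 to −0.045 rad, within the 0.1 limit.

**Lever:** The last pictures show it level, with its underside about 25 mm above the pin tip. It is clear of the fixture in the side view. The side view puts the eye over the rest within about 3 mm. The top view suggests up to about 5 mm, because my two estimates of the rest differed by 3–4 mm. The boss's bore was partly hidden at the end, so I judged its position from the arm pose and the visible boss outline. The force reading was 4 N, close to the lever's weight, and the arm was at rest.

**Bystanders:** I saw none of them moved, but I did not measure their positions again at the end.

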